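# Hang a roller carrier on the sloped rail and let it run to the stop

## Task

Pick up the C-shaped roller carrier by its top tab and hook it over the high end of the sloped rail, uphill of the sprung pawl, setting it down gently until its rollers bear on the rail (the rail's exact height must be felt). Keeping it on the rail, push it gently downhill past the pawl until the pawl has snapped back behind it, then let go so that it rolls on its own all the way to the stop at the low end. Do not force anything, and leave the other things on the bench where they stand.

Things in the scene. Friction and masses are not known exactly. Their poses are not given: they have to be found in the camera images.
- stand: Fixed stand, base plate 90x480x8 mm, a post at each end, carrying a sloped rail. Origin on the bench under mid-rail; z up, y level along the rail (HIGH end +y), x across it (away from robot at yaw 0). Rail: flat bar on edge, 8 mm thick (x -4..4), 28 mm high, slope 0.30 rad, on rubber mounts giving 1 mm per 5 N. More than 18 N between carrier and stand harms it.
- load_point (a point): Fixed mark on the stand (axes as the stand's), y +119 mm: a good place to hook the carrier on. It is at the NOMINAL height of the rail's top edge there (223 mm). The rail is clamped by hand: it all stands up to 15 mm higher or lower than nominal, unmeasured, to be felt. The edge falls 0.309 mm per mm towards -y. The end block of the rail's high end begins at y +208 mm.
- past_point (a point): Fixed mark on the stand, y +25 mm, at the rail edge's nominal height (194 mm): a carrier whose seat point has been pushed along the rail to here is well past the pawl (snaps back at about y +38 mm) and rolls on when let go.
- stop_point (a point): Fixed mark on the stand, y -140 mm, at the rail edge's nominal height (143 mm): where the carrier's seat point comes to lie (plus or minus the rail's height error in z) when it rests against the stop block (46 mm wide) at the rail's low end.
- pawl (a joint): Sprung finger 25 mm long, 12 mm high, on the rail's back (+x) side at y +74 mm, its tip 5.5 mm from the rail's mid-plane, 3 to 15 mm below its top edge, in the way of the carrier's lip. 0 rad: closed; folds to 0.7-0.9 as the lip is pushed downhill past it (3 to 8 N over about 55 mm), then springs back. The carrier's weight does not open it.
- carrier: Loose C-shaped aluminium hook, 0.3 kg, upright on its foot; origin under the foot. z up; y goes along the rail (+y uphill when hung), throat opens to +x. In mm: foot x -20..30, y -28..28, z 0..10; front plate x -12..-7, y -28..28; deck z 118..124; back lip x 7..12, y -18..18, z 80..118. Rollers 16 mm dia., axles z 108, y -16 and 16; damped, it rolls at about 0.2 m/s.
- carrier_tab (a point): Grasp point amid the carrier's top tab, 146 mm above its underside: grey block 12 mm thick in carrier y (close the fingers along y), 24 mm wide in x, z 124 (deck) to 164 mm. Axes as the carrier's.
- carrier_seat (a point): Midway between the rollers at their undersides, 100 mm over the carrier's underside, 46 mm below the grasp point; on the rail's top edge when hung (carrier then leans 0.30 rad with the rail). To hook on: come from the stand's -x side with the lip's end above the rail and the foot below it, centre over the rail (3 mm play each side), lower.
- sticker_box_mid (a point): Bystander: small carton 73 x 108 x 52 mm; its centre.
- tamper_mid (a point): Bystander: steel coffee tamper, 58 mm across, 78 mm high; its centre.

How it is judged:
On the way, in this order (a step that is already met when the one before it is completed fails the run):
1. the carrier is hooked over the rail uphill of the closed pawl and bears on it with at least 1 N for 0.2 s (contact force between carrier and stand above 1 N and x of carrier_seat in the frame of stand between -0.007 and 0.007 m and y of carrier_seat in the frame of stand between 0.096 and 0.17 m and z of carrier_seat in the frame of stand between 0.19 and 0.26 m and value of joint pawl below 0.1 rad), for 0.2 s.
2. the carrier, on the rail, has folded the pawl aside (value of joint pawl above 0.5 rad and contact force between carrier and stand above 1 N and x of carrier_seat in the frame of stand between -0.007 and 0.007 m and y of carrier_seat in the frame of stand between 0.03 and 0.1 m), for 0.05 s.
3. the carrier is past the pawl, which has sprung back (value of joint pawl below 0.1 rad and y of carrier_seat in the frame of stand below 0.06 m and x of carrier_seat in the frame of stand between -0.007 and 0.007 m and contact force between carrier and stand above 0.5 N), for 0.05 s.
At the end, for the whole second after the job is handed in: The carrier hangs on the rail at the low stop: its seat point within 10 mm of the stopped position along the rail and 7 mm across it, bearing on the rail, leaning less than 0.42 rad from upright, at rest (below 20 mm/s), released, with the pawl closed (below 0.1 rad) (y of carrier_seat in the frame of stand between -0.15 and -0.13 m and x of carrier_seat in the frame of stand between -0.007 and 0.007 m and z of carrier_seat in the frame of stand between 0.12 and 0.165 m and contact force between carrier and stand above 1 N and angle between the y axis of carrier and the y axis of stand, either way round below 0.42 rad and angle between carrier's own z axis and vertical below 0.42 rad and linear speed of carrier below 0.02 m/s and value of joint pawl below 0.1 rad); the robot touches nothing.
It fails at once if the carrier and the stand are pressed together with more than 18 N (contact force between carrier and stand above 18 N).
It fails at once if the carrier is held or pushed by the gripper in the lower part of the run (seat point lower than y = -80 mm), where it must roll on its own (contact force between the fingers and carrier above 0.3 N and y of carrier_seat in the frame of stand below -0.08 m and x of carrier_seat in the frame of stand between -0.05 and 0.05 m).
It fails at once if a bystander (carton or tamper) is moved by more than 30 mm (distance of any of sticker_box_mid, tamper_mid from where it was at the start of the episode above 0.03 m).
It also fails if it takes over 58 s, if anything falls off the work surface, if the arm or the gripper's body presses on something with over 40 N, if the wrist force passes 120 N, or if a joint passes its speed limit or range.

## Robot

A 6-joint arm with a two-finger parallel gripper is mounted at the origin on a cart in front of the work surface, level with it; the furniture and walls round the work are solid. World frame = base frame: x ahead of the robot, y to its left, z up, the work surface at z = 0. Lengths are in m, angles in rad, forces in N, time in s.
With the tool pointing down it reaches from about 0.425 to 0.925 m from the base axis. Payload 12.5 kg.
Tool frame: the origin (TCP) lies on the centre line of the jaws, within the pads' length; the fingertips stand 22 mm ahead of it and the grasp point (between the pads) lies 3 mm ahead of it; y points along the fingers, x is the direction in which the jaws open and shut, and the axes are right-handed (so a half turn about y gives the same grasp; the last joint's range is limited). The gripper opens to 85 mm and grips with 20 to 120 N. Pads are 22 mm wide; open, the fingers measure 114 mm over their backs; the gripper's body (76 mm by 85 mm) begins 54 mm behind the grasp point. The pads swing forward as they close: fully open they stand 13 mm farther back than shut.
Start: joints at [1.096, 0.491, 1.559, -0, 1.092, -0.106], TCP at [0.225, 0.583, 0.253] pointing down, gripper open.
Joint ranges: [-3.1, 3.1], [-0.84, 2.19], [0.05, 2.79], [-1.13, 4.28], [0.06, 2.93], [-2.69, 2.69]. Speed limits (rad/s): [2.22, 2.22, 2.79, 3.14, 3.14, 3.14].

## Interface

Orientations are given as a unit quaternion [w, x, y, z].
In Python, from cell import * gives the robot as it stands.
- The arm moves only by the tool send_rows, never from a script. Its argument "series" is a list of rows, each a list of 7 numbers: the turn, a rotation vector about the tool's x, y, z in degrees, then the shift along the tool's x, y, z in m, then the gripper command: -1 is fully open, 1 is shut, values between are in proportion. In form: [[ax, ay, az, x, y, z, claw], ...]. A call has 1 to 5 rows; each row shifts and turns the commanded pose from where the row before left it, along the tool's axes as they then stand; what a row does not reach is not made up. A row lasts 1/12 s, in which the tool goes at most 41.7 mm and 7.16 degrees, less where a joint would pass 70% of its speed; a pose out of reach is approached as far as the arm can. A call is refused whole if a number of a shift passes 0.0417 or a number of a turn 7.16, either way. A call with a gripper value outside its range is refused whole. The fingers move at their own pace and stop on an object; "grip_force" is the grip in N (left out, the last holds). Time passes only in rows, so rows that do not move let the fingers close. It gives the time, the measured TCP pose, the force and the opening at its end, in the units of the state.
- read_state(): the state, without advancing time (a new reading comes with each control period).
- capture(name): name is "side" or "top"; returns a dict with "img" (420x560x3 uint8, red, green, blue), "depth" (420x560 float32, m along the optical axis (not along the pixel's ray), 0 where there is no reading), "mtx" (3x3 intrinsics, pixels), "D" ([k1, k2, p1, p2, k3] as OpenCV has them; the pictures are not rectified), "extrinsics" (4x4, takes a point from world to camera coordinates). Camera axes: x right, y up, looking along -z (the intrinsics and any distortion apply to the point x, -y, -z); pixel columns grow to the right and rows downward; lengths in m; the calibration is good to about 2 mm. A picture is of the moment at which its call begins.
- hand_in(): hands the job in, once; it reports no verdict.
The state is a dict: "t": time; "joint_pos": joint angles; "qd": joint speeds; "tau": joint torques, N m; "tcp_pos": TCP position; "tcp_rot": TCP orientation; "contact_force": force on the tool from outside, world axes, zero at the start; "moment": the same for the moment, N m; "gripper_width": finger opening in m.
Only numpy, scipy, OpenCV 4.12 (cv2) and the standard library are available. Lean on these libraries where they do the work, as an engineer would, in place of code of your own. Each camera call takes 0.05 s, during which the arm holds its last target. There are 200 camera calls.

## Working session

There is one attempt and no reset: what is moved stays moved. The work goes in short steps, Python scripts to look and compute and a tool call to move; the robot and the scene stay as the last step left them, time stands still between calls to the robot, and variables do not carry over. Pictures are saved under pics/ and viewed, about 8 in all and at most 12, crops included, and the job is handed in when it is done.

Besides the shell and the picture viewer there is one more tool, called after ">>>" in YAML: its name, and indented under it one key for each argument. send_rows: Moves the arm, as the interface text tells. Its arguments: {"type":"object","properties":{"series":{"type":"array"},"grip_force":{"type":"number"}},"required":["series"]}

```bash
ls; mkdir -p pics
python3 - <<'E'
from cell import *
import cv2,numpy as np
s=read_state(); print(s)
for n in("side","top"):
    c=capture(n); cv2.imwrite(f"pics/{n}0.png",c["img"][:,:,::-1]); np.savez(f"{n}0.npz",**c)
    print(n,c["mtx"].tolist(),c["D"],c["extrinsics"].round(4).tolist(),(c["depth"]>0).mean())
E
```

```text
pics
{'t': 0.0, 'joint_pos': array([ 1.09637298e+00,  4.91563812e-01,  1.55950123e+00,  3.94809280e-05,
        1.09172259e+00, -1.05612111e-01]), 'qd': array([ 0.00067074,  0.00060651, -0.00175376,  0.00040474, -0.00172809,
        0.00036862]), 'tau': array([ 1.36622260e-03, -6.18444657e+01, -2.61597651e+01, -6.95941003e-05,
        4.00454417e-03,  2.96102735e-05]), 'tcp_pos': array([0.22518978, 0.58277641, 0.25270726]), 'tcp_rot': array([-0.58301743,  0.58339732,  0.3994586 , -0.40021378]), 'contact_force': array([0.36234427, 0.37722353, 0.0647542 ]), 'moment': array([ 0.01150223, -0.02938499, -0.02367495]), 'gripper_width': 0.08570459575288102}
side [[464.6984974844079, 0.0, 283.1240824946981], [0.0, 464.6984974844079, 211.4869296751579], [0.0, 0.0, 1.0]] [-0.12318689  0.          0.          0.          0.        ] [[0.8797, -0.4753, -0.0176, -0.5732], [0.2554, 0.441, 0.8604, -0.1591], [-0.4012, -0.7613, 0.5093, -1.1573], [0.0, 0.0, 0.0, 1.0]] 0.9958673469387755
top [[492.00788477798415, 0.0, 285.85720690599294], [0.0, 492.00788477798415, 216.471412666721], [0.0, 0.0, 1.0]] [-0.08886671  0.          0.          0.          0.        ] [[-0.0066, -1.0, -0.007, -0.1888], [0.9891, -0.0075, 0.1471, -0.5893], [-0.1471, -0.0059, 0.9891, -1.0589], [0.0, 0.0, 0.0, 1.0]] 0.996109693877551
```

View pics/side0.png

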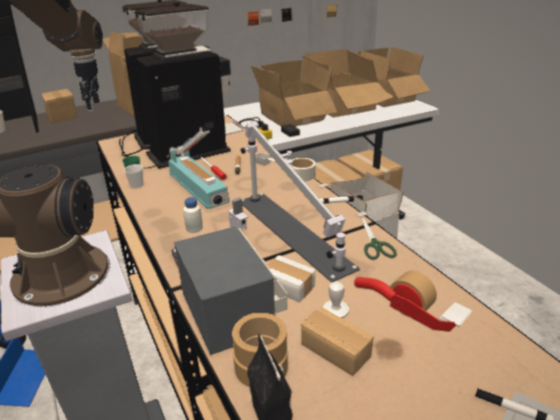

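View pics/top0.png

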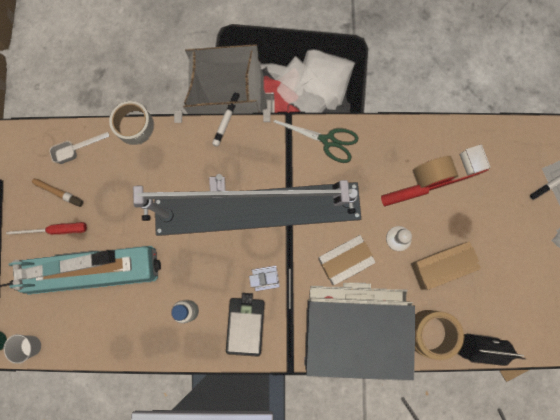

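The top view shows the carrier near (265,279) and the rail running from (140,197) to (350,193). The high end is on the left, at +y, and the pawl is near (217,183). In the side view the carrier is at about (238,213).

```bash
cat > h.py <<'E'
import cv2,numpy as np
def und(c,uv):
    return cv2.undistortPoints(np.float64(uv).reshape(-1,1,2),c["mtx"],c["D"]).reshape(-1,2)
def w(c,pc):
    E=c["extrinsics"]; return (pc-E[:3,3])@E[:3,:3]
def cloud(c):
    h,wd=c["depth"].shape
    uv=np.stack(np.meshgrid(np.arange(wd),np.arange(h)),-1).reshape(-1,2)
    n=und(c,uv); d=c["depth"].reshape(-1)
    return w(c,np.c_[n[:,0]*d,-n[:,1]*d,-d]).reshape(h,wd,3)
def ray(c,uv,z):
    n=und(c,uv); E=c["extrinsics"]; o=-E[:3,:3].T@E[:3,3]
    r=np.c_[n[:,0],-n[:,1],-np.ones(len(n))]@E[:3,:3]
    return o+r*((z-o[2])/r[:,2])[:,None]
def proj(c,P):
    E=c["extrinsics"]; p=np.atleast_2d(P)@E[:3,:3].T+E[:3,3]
    p=p*[1,-1,-1]
    return cv2.projectPoints(p,np.zeros(3),np.zeros(3),c["mtx"],c["D"])[0].reshape(-1,2)
E
python3 - <<'E'
from h import *
t=dict(np.load("top0.npz"));s=dict(np.load("side0.npz"))
P=cloud(t);Q=cloud(s)
np.set_printoptions(precision=4,suppress=True,linewidth=150)
print("bench z",P[330,200],P[160,300],P[150,60])
# plate mask dark near stand
hsv=cv2.cvtColor(t["img"],cv2.COLOR_RGB2HSV)
m=((hsv[...,2]<95)&(hsv[...,1]<110)&(abs(P[...,2]-.008)<.01)).astype(np.uint8);m[:170]=0;m[245:]=0;m[:,:140]=0;m[:,375:]=0
cn=max(cv2.findContours(m,0,1)[0],key=cv2.contourArea)
print("plate img rect",cv2.minAreaRect(cn))
W=ray(t,cv2.boxPoints(cv2.minAreaRect(cn)),.008);print(W)
pts=ray(t,cn.reshape(-1,2),.008)[:,:2].astype(np.float32);print("plate world",cv2.minAreaRect(pts*1000))
# rail: highest points
for nm,C in(("top",P),("side",Q)):
    x,y,z=C[...,0],C[...,1],C[...,2]
    k=(x>.4)&(x<.85)&(y>-.4)&(y<.3)&(z>.1)&(z<.32)
    print(nm,k.sum())
    for b in np.arange(-.4,.3,.03):
        q=C[k&(y>b)&(y<b+.03)]
        if len(q): print(round(b+.015,3),len(q),np.median(q,0),q.max(0)[2])
    cv2.imwrite(f"pics/{nm}m.png",k.astype(np.uint8)*255)
ca=P[255:300,235:290];print("carrier z rows");print((ca[::2,::2,2]*1000).astype(int))
c1=cv2.resize(t["img"][160:310,125:375],None,fx=3.2,fy=3.2,interpolation=2)[:,:,::-1]
cv2.imwrite("pics/topcrop.png",c1)
c2=cv2.resize(s["img"][110:290,210:370],None,fx=3.3,fy=3.3,interpolation=2)[:,:,::-1]
cv2.imwrite("pics/sidecrop.png",c2)
E
```

```text
bench z [ 0.335   0.0045 -0.0033] [ 0.7293 -0.2271  0.0003] [0.761  0.3546 0.0039]
plate img rect ((257.48895263671875, 214.52969360351562), (36.31935501098633, 205.03733825683594), 88.65210723876953)
[[ 0.6374  0.1147  0.008 ]
 [ 0.6448 -0.3648  0.008 ]
 [ 0.5597 -0.3643  0.008 ]
 [ 0.5518  0.1098  0.008 ]]
plate world ((598.4561157226562, -125.73457336425781), (85.14322662353516, 477.4696044921875), 0.9069514274597168)
top 4015
-0.385 39 [ 0.4033 -0.3789  0.1457] 0.150238274202652
-0.355 116 [ 0.409  -0.3529  0.1122] 0.14944793995812902
-0.325 294 [ 0.6132 -0.3203  0.1345] 0.14820737486094113
-0.295 309 [ 0.6211 -0.2992  0.138 ] 0.15163954438237398
-0.265 160 [ 0.6187 -0.2651  0.1464] 0.16013882989534242
-0.235 116 [ 0.6178 -0.2385  0.1592] 0.16965304662118752
-0.205 97 [ 0.6167 -0.2023  0.1691] 0.18106325553680588
-0.175 185 [ 0.6126 -0.1685  0.1606] 0.18899936514225837
-0.145 275 [ 0.4544 -0.1461  0.1624] 0.1980273796206962
-0.115 177 [ 0.608  -0.1212  0.1816] 0.20705372406216047
-0.085 138 [ 0.6091 -0.0814  0.2054] 0.218033726498452
-0.055 305 [ 0.6226 -0.0577  0.2069] 0.2253103
[... 4557 characters left out ...]
0    0   -2   -6   -3   -2    0    0   -1   -7    0    0   -1    0   -1    1   -3   -1   -5   -2    0    0   -2   -5   -3 -903]
 [   0    0   -3   14   19   12   17   19   15    0   -2    2   -1    0    0   -3    0   -3    0   -3    0   -1   -2   -3   -2    0    0 -902]
 [   0   -2    0   13   18   18   13   18   17    1    0   -3    0   -4   -3   -1   -1    0   -2   -4   -3   -1    0    0   -3    0   -3 -903]
 [   0    0   -2   16   14   15   16   18   15   -4    2    1   -1    0    0   -2    1   -5    0   -2   -2    1    0    0    1   -1   -1 -902]
 [  12   15   14   17   15   12   20   16   18   14    9   -5    0   -2    0    0    1    1    0   -1   -2    0    1   -2    0    0   -1 -892]]
```

View pics/topcrop.png

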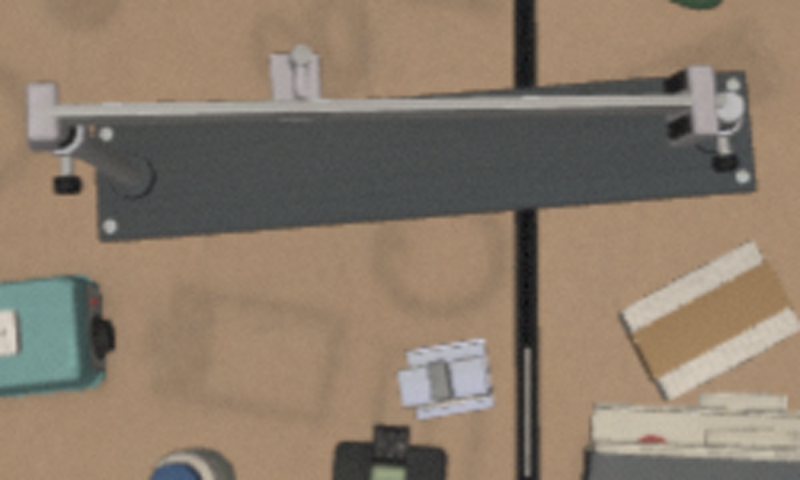

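View pics/sidecrop.png

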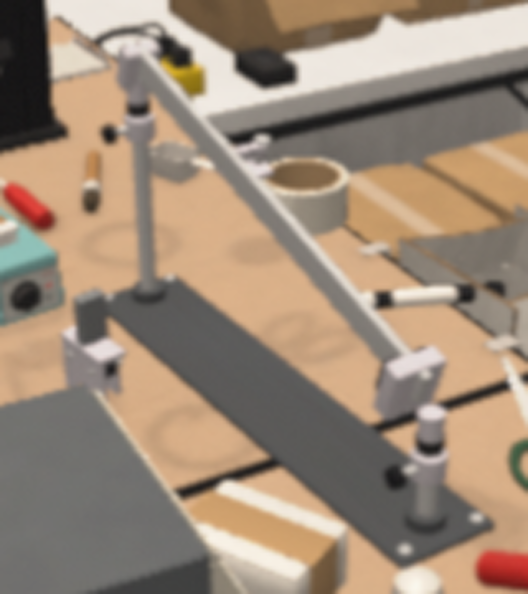

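The crops are clear. Carrier: the tall front plate is on the robot side and the short lip with the roller is at +x, so the throat already faces +x. Rail: high-end block at crop (42,115), pawl at (295,75), stop block at (700,100). Next I measure poses.

Run:
```python
from h import *
np.set_printoptions(precision=4,suppress=True,linewidth=150)
t=dict(np.load("top0.npz"));s=dict(np.load("side0.npz"))
P=cloud(t);Q=cloud(s)
for nm,C in(("top",P),("side",Q)):
    x,y,z=C[...,0],C[...,1],C[...,2]
    # rail top points
    k=(abs(x-.605)<.04)&(y>-.27)&(y<.05)&(abs(z-(.235+.309*y))<.03)
    if 1:
        q=C[k]
        for _ in range(6):
            A=np.c_[q[:,1],np.ones(len(q))]; cx=np.linalg.lstsq(A,q[:,0],rcond=None)[0]
            r=q[:,0]-A@cx; q=q[abs(r)<max(.006,2*r.std())]
        cz=np.linalg.lstsq(np.c_[q[:,1],np.ones(len(q))],q[:,2],rcond=None)[0]
        rz=q[:,2]-np.c_[q[:,1],np.ones(len(q))]@cz
        print(nm,"rail x=",cx,"z=",cz,len(q),"resid z pct",np.percentile(rz,[5,50,95]),"x std",(q[:,0]-np.c_[q[:,1],np.ones(len(q))]@cx).std())
    k=(x>.36)&(x<.52)&(y>-.22)&(y<-.08)
    tb=C[k&(z>.15)&(z<.175)]; dk=C[k&(z>.116)&(z<.131)]; ft=C[k&(z>.003)&(z<.014)]
    for n,q in(("tab",tb),("deck",dk)):
        q=q[np.linalg.norm(q[:,:2]-np.median(q[:,:2],0),axis=1)<.06]
        if len(q)>3: print(nm,n,len(q),q.mean(0),cv2.minAreaRect((q[:,:2]*1000).astype(np.float32)))
# teal/high stuff
x,y,z=P[...,0],P[...,1],P[...,2]
v,u=np.where((y>.12)&(y<.3)&(z>.1)&(x>.4)&(x<.6)); print("high px u",u.min(),u.max(),"v",v.min(),v.max())
def sub(C,lim):
    k=np.all((C>np.array(lim)[:,0])&(C<np.array(lim)[:,1]),-1); return C[k]
print("stop block",np.percentile(sub(P,[(.55,.68),(-.36,-.27),(.11,.16)]),[2,50,98],axis=0))
hb=sub(P,[(.55,.65),(.05,.115),(.245,.28)]);print("hi block",np.percentile(hb,[2,50,98],axis=0))
# plate corners by rays from top crop (px = crop/3.2+offset)
cr=np.float64([[97,150],[100,240],[755,188],[745,72],[300,225],[600,201]])
uv=(cr+.5)/3.2-.5+[125,160]
print(ray(t,uv,.008))
g=sub(P,[(.2,.52),(-.42,-.1),(.05,.3)]);print("grey box etc z max",g[:,2].max())
for n,u in(("carton",(347,260)),("tamper",(400,238)),("bluecap",(183,312)),("scale",(245,325)),("tealend",(145,265))): print(n,P[u[1],u[0]])
```

```text
top rail x= [-0.0709  0.6028] z= [0.3108 0.2302] 1105 resid z pct [-0.0187  0.004   0.0082] x std 0.002531026089477729
top tab 76 [ 0.4474 -0.1452  0.1623] ((447.37335205078125, -145.00160217285156), (23.000688552856445, 11.879120826721191), 9.932086944580078)
top deck 246 [ 0.4474 -0.1454  0.1229] ((447.5341796875, -144.87533569335938), (23.941499710083008, 55.47214889526367), 9.639068603515625)
side rail x= [-0.0726  0.5992] z= [0.3114 0.2277] 865 resid z pct [-0.016   0.0012  0.012 ] x std 0.002049385860671022
side tab 74 [ 0.4448 -0.1513  0.1594] ((445.3056640625, -149.61102294921875), (25.536239624023438, 13.22541618347168), 11.634673118591309)
side deck 119 [ 0.4426 -0.1573  0.1235] ((443.447021484375, -149.10702514648438), (23.016555786132812, 58.30036544799805), 11.593366622924805)
high px u 44 112 v 250 275
stop block [[ 0.6036 -0.3259  0.1127]
 [ 0.6229 -0.305   0.1387]
 [ 0.6472 -0.2735  0.1501]]
hi block [[0.5821 0.0512 0.2489]
 [0.599  0.0734 0.2583]
 [0.6142 0.0848 0.263 ]]
[[ 0.6189  0.1131  0.008 ]
 [ 0.5528  0.1087  0.008 ]
 [ 0.5873 -0.3655  0.008 ]
 [ 0.673  -0.3607  0.008 ]
 [ 0.5628 -0.0368  0.008 ]
 [ 0.5787 -0.2533  0.008 ]]
grey box etc z max 0.1668518614729945
carton [ 0.489  -0.3266  0.0514]
tamper [ 0.5341 -0.4401  0.0753]
bluecap [0.38   0.0228 0.0967]
scale [ 0.3477 -0.1002  0.0193]
tealend [0.4797 0.115  0.0662]
```

```bash
cat >> h.py <<'E'
from scipy.spatial.transform import Rotation as R
def Rq(q): return R.from_quat(np.r_[q[1:],q[0]])
SY=.0717; 
def Rtool(yaw,tilt=0):
    # carrier frame in world: yaw about z, then tilt about its x; tool x=+carrier y*sgn, tool y=-carrier z
    C=R.from_euler('z',yaw)*R.from_euler('x',tilt); return C
E
python3 - <<'E'
from h import *
from cell import *
np.set_printoptions(precision=4,suppress=True,linewidth=150)
s=read_state();M=Rq(s["tcp_rot"]).as_matrix();print("tool axes cols",M)
t=dict(np.load("top0.npz"));S=dict(np.load("side0.npz"));P=cloud(t);Q=cloud(S)
x,y,z=P[...,0],P[...,1],P[...,2]
# upper-face-only rail: top 8 px-per-column by x within mask (farthest +x)
pts=[]
for u in range(150,345):
    col=P[:,u]; k=np.where((abs(col[:,0]-(.6128-.0717*(col[:,1]+.125)))<.02)&(abs(col[:,2]-(.236+.309*col[:,1]))<.012))[0]
    if len(k): pts.append(np.r_[col[k].mean(0),len(k),col[k][:,0].min(),col[k][:,0].max()])
p=np.array(pts);print(len(p),p[::20])
k=(p[:,1]<-.09)|(p[:,1]>-.03)
print("x",np.polyfit(p[k,1],p[k,0],1),"z",np.polyfit(p[k,1],p[k,2],1))
# high things
for b in np.arange(0,.9,.06):
    for nm,C in(("t",P),("s",Q)):
        q=C[(C[...,0]>.15)&(C[...,0]<.8)&(C[...,1]>b)&(C[...,1]<b+.06)&(C[...,2]>.2)&(C[...,2]<.9)]
        if len(q)>10: print(nm,round(b,2),len(q),np.percentile(q,[2,98],axis=0).ravel())
E
```

```text
tool axes cols [[ 0.3605 -0.0004 -0.9328]
 [ 0.9328 -0.0009  0.3605]
 [-0.001  -1.      0.0001]]
195 [[ 0.5999  0.0558  0.2503  6.      0.5964  0.6048]
 [ 0.6024  0.021   0.2403  5.      0.599   0.6061]
 [ 0.6041 -0.0144  0.2301  5.      0.6017  0.6073]
 [ 0.6069 -0.0503  0.219   6.      0.6034  0.6118]
 [ 0.6097 -0.0871  0.208   5.      0.6062  0.6137]
 [ 0.6118 -0.1245  0.1955  5.      0.6093  0.6153]
 [ 0.616  -0.1629  0.1827  5.      0.6122  0.6198]
 [ 0.618  -0.2023  0.1712  5.      0.6152  0.6224]
 [ 0.6209 -0.2426  0.1607  4.      0.6179  0.624 ]
 [ 0.6244 -0.284   0.1469  5.      0.6205  0.629 ]]
x [-0.0722  0.6034] z [0.311  0.2346]
t 0.0 239 [0.5966 0.0013 0.2127 0.6065 0.0589 0.2535]
s 0.0 134 [0.5928 0.0022 0.2163 0.6036 0.0589 0.2558]
t 0.06 315 [0.4785 0.0619 0.2032 0.6139 0.1191 0.2693]
s 0.06 233 [0.4712 0.0629 0.2023 0.6117 0.1186 0.2688]
t 0.12 332 [0.4697 0.1204 0.2268 0.4954 0.1787 0.2719]
s 0.12 97 [0.4642 0.1204 0.2172 0.4922 0.1745 0.2712]
t 0.18 201 [0.4652 0.1815 0.2006 0.4891 0.2226 0.2273]
s 0.18 24 [0.4598 0.1807 0.2013 0.483  0.2056 0.2191]
s 0.3 145 [0.1508 0.315  0.5777 0.1786 0.3596 0.6218]
s 0.36 375 [0.1512 0.3611 0.532  0.2027 0.4188 0.6119]
s 0.42 570 [0.1529 0.4217 0.4887 0.2379 0.4782 0.5754]
s 0.48 7303 [0.2056 0.487  0.2075 0.6695 0.5377 0.5404]
s 0.54 1939 [0.1654 0.5408 0.2248 0.7137 0.5966 0.5426]
s 0.6 459 [0.2315 0.6012 0.2147 0.6392 0.6439 0.5424]
s 0.66 541 [0.3961 0.7031 0.2096 0.6132 0.7195 0.5416]
s 0.72 489 [0.3953 0.7203 0.2205 0.5704 0.7786 0.5434]
s 0.78 259 [0.3988 0.7807 0.2142 0.6074 0.8385 0.543 ]
s 0.84 74 [0.4013 0.8403 0.2103 0.6174 0.8683 0.5418]
```

>>> send_rows:
  series:
    - [0,-6.2,0,0,-0.03,0,-1]
    - [0,-6.2,0,0,-0.03,0,-1]
    - [0,-6.2,0,0,-0.03,0,-1]
    - [0,-6.2,0,0,-0.03,0,-1]
    - [0,-6.2,0,0,-0.02,0,-1]
  grip_force: 40

```text
t: 0.52
tcp_pos: [0.2253, 0.583, 0.3961]
tcp_rot: [-0.454, 0.454, 0.543, -0.542]
contact_force: [0.4, -0.4, -0.9]
gripper_width: 0.0856
```

```bash
cat >> h.py <<'E'
from cell import read_state
def Rt(yaw,tilt):
    C=(R.from_euler('z',yaw)*R.from_euler('x',tilt)).as_matrix()
    return R.from_matrix(np.c_[C[:,1],-C[:,2],-C[:,0]])
def delta(p,yaw,tilt,s=None):
    s=s or read_state(); A=Rq(s["tcp_rot"])
    d=np.array(p)-s["tcp_pos"]
    np.set_printoptions(precision=4,suppress=True)
    print("t",round(s["t"],2),"tcp",s["tcp_pos"],"F",s["contact_force"],"w",round(s["gripper_width"],4))
    print("turn deg",np.degrees((A.inv()*Rt(yaw,tilt)).as_rotvec()),"shift(cur)",A.inv().apply(d),"shift(after turn)",Rt(yaw,tilt).inv().apply(d))
E
python3 - <<'E'
from h import *
delta([.42,.2,.38],.173,0);delta([.4465,-.147,.38],.173,0)
E
```

```text
t 0.52 tcp [0.2253 0.583  0.3961] F [ 0.3664 -0.3715 -0.8568] w 0.0856
turn deg [0.0822 0.2621 0.11  ] shift(cur) [-0.4114  0.0155 -0.1239] shift(after turn) [-0.4108  0.0161 -0.1259]
t 0.52 tcp [0.2253 0.583  0.3961] F [ 0.3664 -0.3715 -0.8568] w 0.0856
turn deg [0.0822 0.2621 0.11  ] shift(cur) [-0.7576  0.0148 -0.0887] shift(after turn) [-0.7572  0.0161 -0.0922]
```

>>> send_rows:
  series:
    - [0,0,0,-0.0385,0,-0.0125,-1]
    - [0,0,0,-0.0385,0,-0.0125,-1]
    - [0,0,0,-0.0385,0,-0.0125,-1]
    - [0,0,0,-0.0385,0,-0.0125,-1]
    - [0,0,0,-0.0385,0,-0.0125,-1]

```text
t: 0.93
tcp_pos: [0.3201, 0.4023, 0.3931]
tcp_rot: [0.455, -0.455, -0.541, 0.541]
contact_force: [1.0, 0.9, -0.1]
gripper_width: 0.0852
```

>>> send_rows:
  series:
    - [0,0,0,-0.0385,0,-0.0125,-1]
    - [0,0,0,-0.0385,0,-0.0125,-1]
    - [0,0,0,-0.0385,0,-0.0125,-1]
    - [0,0,0,-0.0385,0,-0.0125,-1]
    - [0,0,0,-0.0385,0,-0.0125,-1]

```text
t: 1.35
tcp_pos: [0.4147, 0.2232, 0.3933]
tcp_rot: [-0.455, 0.455, 0.541, -0.541]
contact_force: [0.7, 0.4, 0.1]
gripper_width: 0.0847
```

>>> send_rows:
  series:
    - [0,0,0,-0.038,0,0.003,-1]
    - [0,0,0,-0.038,0,0.003,-1]
    - [0,0,0,-0.038,0,0.003,-1]
    - [0,0,0,-0.038,0,0.003,-1]
    - [0,0,0,-0.038,0,0.003,-1]

```text
t: 1.77
tcp_pos: [0.4318, 0.0336, 0.3932]
tcp_rot: [-0.455, 0.455, 0.541, -0.541]
contact_force: [0.3, 0.5, 0.6]
gripper_width: 0.0856
```

Run:
```python
from h import *
print(read_state()["joint_pos"]);delta([.4465,-.147,.26],.173,0)
```

```text
[-7.52543050e-02  7.70115931e-02  1.77467266e+00  1.23508616e-04
  1.29005244e+00 -1.81842493e+00]
t 1.77 tcp [0.4318 0.0336 0.3932] F [0.3005 0.5061 0.5941] w 0.0856
turn deg [-0.0063 -0.0378  0.0086] shift(cur) [-0.1804  0.1332  0.0165] shift(after turn) [-0.1804  0.1332  0.0166]
```

>>> send_rows:
  series:
    - [0,0,0,-0.036,0.015,0.0033,-1]
    - [0,0,0,-0.036,0.015,0.0033,-1]
    - [0,0,0,-0.036,0.015,0.0033,-1]
    - [0,0,0,-0.036,0.015,0.0033,-1]
    - [0,0,0,-0.0364,0.015,0.0034,-1]

```text
t: 2.18
tcp_pos: [0.4463, -0.147, 0.3175]
tcp_rot: [-0.455, 0.455, 0.541, -0.541]
contact_force: [1.4, 0.7, 1.0]
gripper_width: 0.0854
```

Run:
```python
from h import *
from cell import *
delta([.4465,-.147,.152],.173,0)
t=capture("top");s=capture("side")
a=cv2.resize(t["img"][220:330,200:320],None,fx=3.3,fy=3.3,interpolation=2);b=cv2.resize(s["img"][130:240,185:305],None,fx=3.3,fy=3.3,interpolation=2)
cv2.imwrite("pics/pre.png",np.hstack([a,b])[:,:,::-1])
```

```text
t 2.18 tcp [ 0.4463 -0.147   0.3175] F [1.3863 0.6633 0.9987] w 0.0854
turn deg [ 0.0024 -0.0516  0.0072] shift(cur) [-0.      0.1655 -0.0001] shift(after turn) [-0.      0.1655 -0.0002]
```

View pics/pre.png

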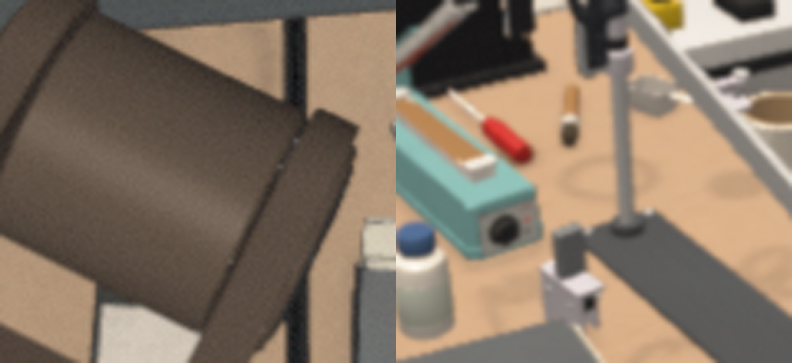

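The top view is blocked by the arm. The side half shows the carrier standing undisturbed near (572,270), with the gripper still above it. I descend next.

>>> send_rows:
  series:
    - [0,0,0,0,0.036,0,-1]
    - [0,0,0,0,0.036,0,-1]
    - [0,0,0,0,0.036,0,-1]
    - [0,0,0,0,0.03,0,-1]
    - [0,0,0,0,0.014,0,-1]

```text
t: 2.7
tcp_pos: [0.4456, -0.1442, 0.1633]
tcp_rot: [0.457, -0.454, -0.541, 0.541]
contact_force: [-0.0, -0.8, 0.5]
gripper_width: 0.0857
```

>>> send_rows:
  series:
    - [0,0,0,0,0.008,0,-1]
    - [0,0,0,0,0.005,0,-1]
    - [0,0,0,0,0,0,-1]

```text
t: 2.95
tcp_pos: [0.4469, -0.145, 0.1531]
tcp_rot: [-0.455, 0.455, 0.541, -0.541]
contact_force: [-0.1, 0.2, -0.3]
gripper_width: 0.0855
```

Run:
```python
from h import *
from cell import *
delta([.4465,-.147,.152],.173,0)
s=capture("side")
b=cv2.resize(s["img"][150:250,190:290],None,fx=5,fy=5,interpolation=2)
cv2.imwrite("pics/grasp.png",b[:,:,::-1])
```

```text
t 2.95 tcp [ 0.4469 -0.145   0.1531] F [-0.0983  0.2206 -0.292 ] w 0.0855
turn deg [-0.0124 -0.0288  0.016 ] shift(cur) [-0.0019  0.0011  0.0007] shift(after turn) [-0.0019  0.0011  0.0007]
```

View pics/grasp.png

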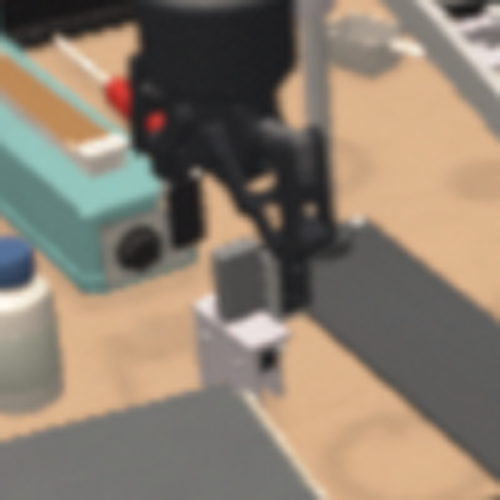

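The fingers straddle the tab: far finger at (185,210), near finger at (292,285), tab at (245,280). I close now.

>>> send_rows:
  series:
    - [0,0,0,-0.0009,0.0005,0.0003,0]
    - [0,0,0,0,0,0,0.5]
    - [0,0,0,0,0,0,1]
    - [0,0,0,0,0,0,1]
    - [0,0,0,0,0,0,1]
  grip_force: 40

```text
t: 3.42
tcp_pos: [0.4467, -0.1462, 0.1531]
tcp_rot: [-0.455, 0.455, 0.541, -0.541]
contact_force: [-0.1, -0.3, -0.7]
gripper_width: 0.0254
```

>>> send_rows:
  series:
    - [0,0,0,0,0,0,1]
    - [0,0,0,0,0,0,1]
    - [0,0,0,0,0,0,1]
    - [0,0,0,0,0,0,1]
    - [0,0,0,0,0,0,1]

```text
t: 3.83
tcp_pos: [0.4467, -0.1461, 0.153]
tcp_rot: [-0.455, 0.455, 0.541, -0.541]
contact_force: [-1.6, 1.6, 5.0]
gripper_width: 0.0115
```

>>> send_rows:
  series:
    - [0,0,0,0,-0.01,0,1]
    - [0,0,0,0,-0.03,0,1]
    - [0,0,0,0,-0.035,0,1]
    - [0,0,0,0,-0.035,0,1]
    - [0,0,0,0,-0.03,0,1]

```text
t: 4.25
tcp_pos: [0.4464, -0.146, 0.2946]
tcp_rot: [-0.455, 0.455, 0.541, -0.541]
contact_force: [0.4, 0.0, -4.2]
gripper_width: 0.0117
```

>>> send_rows:
  series:
    - [0,-1.2,-3.5,0,-0.01,0,1]
    - [0,-1.2,-3.5,0,0,0,1]
    - [0,-1.2,-3.5,0,0,0,1]
    - [0,-1.2,-3.5,0,0,0,1]
    - [0,-1.0,-3.2,0,0,0,1]

```text
t: 4.67
tcp_pos: [0.4465, -0.1462, 0.3026]
tcp_rot: [-0.503, 0.34, 0.626, -0.489]
contact_force: [0.2, -0.5, -3.9]
gripper_width: 0.0113
```

```bash
cat >> h.py <<'E'
O=np.array([.6135,-.125,0]);D=.0528
def st(x,y,z): return O+R.from_euler('z',SY).apply([x,y,z])
def tcp(seat,d=D): return np.array(seat)-d*Rt(SY,.3).as_matrix()[:,1]
def seat(s=None,d=D):
    s=s or read_state(); p=s["tcp_pos"]+d*Rq(s["tcp_rot"]).as_matrix()[:,1]
    return R.from_euler('z',-SY).apply(p-O)
E
python3 - <<'E'
from h import *
print("seat now in stand",seat()); delta(tcp(st(-.08,.119,.275)),SY,.3)
E
```

```text
seat now in stand [-0.17049852  0.00640691  0.25217082]
t 4.67 tcp [ 0.4465 -0.1462  0.3026] F [ 0.2251 -0.4965 -3.9147] w 0.0113
turn deg [-2.5926 11.2783  0.2509] shift(cur) [ 0.0948  0.0074 -0.1092] shift(after turn) [ 0.1143  0.0114 -0.0881]
```

>>> send_rows:
  series:
    - [-0.5,2.26,0.05,0.01,-0.004,0,1]
    - [-0.5,2.26,0.05,0.01,-0.004,0,1]
    - [-0.5,2.26,0.05,0.01,0,0,1]
    - [-0.5,2.26,0.05,0.01,0,0,1]
    - [-0.55,2.24,0.05,0.01,0,0,1]

```text
t: 5.08
tcp_pos: [0.4376, -0.1013, 0.3248]
tcp_rot: [-0.554, 0.401, 0.582, -0.44]
contact_force: [0.0, -0.7, -2.9]
gripper_width: 0.0112
```

Run:
```python
from h import *
print("seat now in stand",seat()); delta(tcp(st(-.08,.119,.275)),SY,.3)
```

```text
seat now in stand [-0.17376937  0.0516741   0.27429728]
t 5.08 tcp [ 0.4376 -0.1013  0.3248] F [ 0.0334 -0.6815 -2.8827] w 0.0112
turn deg [-0.0305 -0.1993 -0.1752] shift(cur) [ 0.0647  0.019  -0.0935] shift(after turn) [ 0.0644  0.0192 -0.0937]
```

>>> send_rows:
  series:
    - [0,0,0,0.0129,0.0038,-0.0187,1]
    - [0,0,0,0.0129,0.0038,-0.0187,1]
    - [0,0,0,0.0129,0.0038,-0.0187,1]
    - [0,0,0,0.0129,0.0038,-0.0187,1]
    - [0,-0.2,-0.15,0.0129,0.0038,-0.0187,1]

```text
t: 5.5
tcp_pos: [0.527, -0.0272, 0.3253]
tcp_rot: [-0.553, 0.398, 0.584, -0.441]
contact_force: [0.0, -0.4, -4.1]
gripper_width: 0.0112
```

>>> send_rows:
  series:
    - [0,0,0,0,0,0,1]

```text
t: 5.58
tcp_pos: [0.5284, -0.0261, 0.325]
tcp_rot: [-0.553, 0.398, 0.585, -0.441]
contact_force: [2.5, 0.7, -4.2]
gripper_width: 0.0116
```

Run:
```python
from h import *
from cell import *
S0=read_state()
print("seat now in stand",seat()); delta(tcp(st(0,.119,.27)),SY,.3)
s=capture("side");t=capture("top");np.savez("s1.npz",**s);np.savez("t1.npz",**t)
C=(R.from_euler('z',SY)*R.from_euler('x',.3)).as_matrix()
seatw=O+R.from_euler('z',SY).apply(seat())
for nm,c in(("side",s),("top",t)):
    L=(cloud(c)-seatw)@C  # carrier coords about seat
    x,y,z=L[...,0],L[...,1],L[...,2]
    fr=L[(abs(x+.012)<.012)&(abs(y)<.035)&(z<.010)&(z>-.085)]
    print(nm,"front plate n",len(fr),"x pct",np.percentile(fr[:,0],[10,50,90]) if len(fr) else 0,"y",np.percentile(fr[:,1],[1,99]) if len(fr) else 0)
    ft=L[(abs(y)<.04)&(z<-.085)&(z>-.12)&(abs(x)<.05)]
    if len(ft): print("foot",len(ft),np.percentile(ft,[2,50,98],axis=0))
a=cv2.resize(s["img"][90:240,190:370],None,fx=3.6,fy=3.6,interpolation=2)
cv2.imwrite("pics/appr.png",a[:,:,::-1])
```

```text
seat now in stand [-0.0778699   0.12035886  0.27456062]
t 5.58 tcp [ 0.5284 -0.0261  0.325 ] F [ 2.5304  0.7124 -4.1921] w 0.0116
turn deg [-0.0451  0.2345  0.0052] shift(cur) [-0.003   0.0039 -0.0778] shift(after turn) [-0.0026  0.004  -0.0778]
side front plate n 337 x pct [-0.0125 -0.0108 -0.0087] y [-0.0286  0.0275]
foot 200 [[-0.0192 -0.0284 -0.0985]
 [ 0.0079 -0.0095 -0.0932]
 [ 0.0302  0.0261 -0.0869]]
top front plate n 127 x pct [-0.0118 -0.0109 -0.0099] y [-0.0238  0.0283]
foot 78 [[-0.0186 -0.0278 -0.0993]
 [-0.0132 -0.0092 -0.0959]
 [ 0.0092  0.0273 -0.0925]]
```

View pics/appr.png

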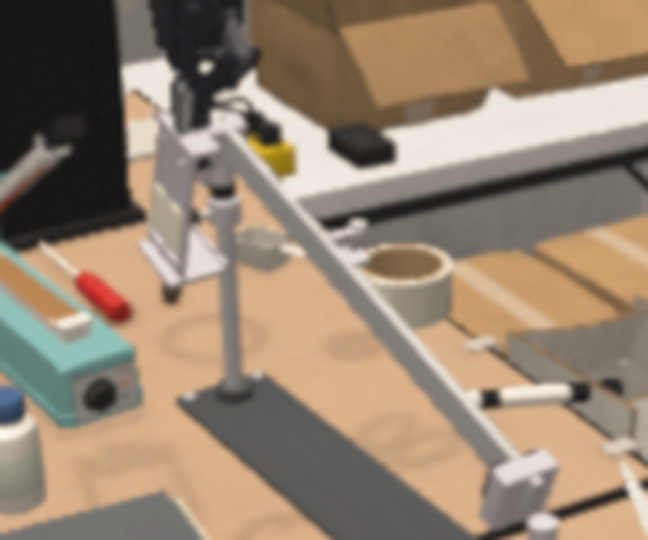

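The carrier is held at the rail's slope, with its lip above the rail's top edge and its foot at about (185,260), below the rail. The grip is centred to about 1 mm. Now I move across over the rail.

>>> send_rows:
  series:
    - [0,0,0,0,0,-0.018,1]
    - [0,0,0,0,0,-0.018,1]
    - [0,0,0,0,0,-0.018,1]
    - [0,0.2,0,0,0,-0.014,1]
    - [0,0,0,0,0,-0.0083,1]

```text
t: 6.1
tcp_pos: [0.603, -0.0231, 0.3253]
tcp_rot: [-0.554, 0.4, 0.583, -0.44]
contact_force: [-0.1, -0.9, -3.0]
gripper_width: 0.0115
```

>>> send_rows:
  series:
    - [0,0,0,0,0,0,1]
    - [0,0,0,0,0,0,1]

```text
t: 6.27
tcp_pos: [0.6019, -0.0228, 0.3254]
tcp_rot: [-0.554, 0.399, 0.583, -0.44]
contact_force: [-0.7, 0.3, -3.9]
gripper_width: 0.0116
```

Run:
```python
from h import *
from cell import *
S0=read_state()
print("seat now in stand",seat()); delta(tcp(st(-.0015,.122,.24)),SY,.3)
s=capture("side");t=capture("top")
C=(R.from_euler('z',SY)*R.from_euler('x',.3)).as_matrix()
seatw=O+R.from_euler('z',SY).apply(seat())
for nm,c in(("side",s),("top",t)):
    L=(cloud(c)-seatw)@C
    x,y,z=L[...,0],L[...,1],L[...,2]
    fr=L[(abs(x+.012)<.012)&(abs(y)<.03)&(z<.010)&(z>-.03)]
    if len(fr): print(nm,"plate x",np.percentile(fr[:,0],[10,50,90]))
    W=(cloud(c)-O)@R.from_euler('z',SY).as_matrix()
    X,Y,Z=W[...,0],W[...,1],W[...,2]
    k=(abs(X)<.02)&(Y>.155)&(Y<.195)&(abs(Z-(.1862+.01+.309*Y))<.006)
    print("rail near load x",k.sum(),np.percentile(W[k][:,0],[5,50,95]),"dz vs nominal",np.percentile(W[k][:,2]-.1862-.309*W[k][:,1],[50,90]))
```

```text
seat now in stand [-0.00435359  0.11838848  0.27493878]
t 6.27 tcp [ 0.6019 -0.0228  0.3254] F [-0.7425  0.2634 -3.8882] w 0.0116
turn deg [-0.074  -0.0854 -0.0277] shift(cur) [-0.0069  0.0344 -0.0028] shift(after turn) [-0.0069  0.0344 -0.0028]
side plate x [-0.0147 -0.0131 -0.011 ]
rail near load x 35 [-0.0171 -0.006   0.0056] dz vs nominal [0.0121 0.015 ]Traceback (most recent call last):
  File "<stdin>", line 16, in <module>
    return _quantile_unchecked(
        a, q, axis, out, overwrite_input, method, keepdims, weights)
    return _ureduce(a,
                    func=_quantile_ureduce_func,
    ...<5 lines>...
                    overwrite_input=overwrite_input,
                    method=method)
    r = func(a, **kwargs)
    result = _quantile(arr,
                       quantiles=q,
    ...<2 lines>...
                       out=out,
                       weights=wgt)
    slices_having_nans = np.isnan(arr[-1, ...])
                                  ~~~^^^^^^^^^
IndexError: index -1 is out of bounds for axis 0 with size 0
```

>>> send_rows:
  series:
    - [0,0,0,-0.001,0,-0.0033,1]
    - [0,0,0,-0.001,0.006,0,1]
    - [0,0,0,-0.001,0.006,0,1]
    - [0,0,0,-0.001,0.006,0,1]
    - [0,0,0,-0.001,0.005,0,1]

```text
t: 6.78
tcp_pos: [0.6054, -0.0199, 0.3013]
tcp_rot: [-0.554, 0.399, 0.583, -0.44]
contact_force: [-0.1, 0.1, -4.4]
gripper_width: 0.0116
```

>>> send_rows:
  series:
    - [0,0,0,0,0.0,0,1]
    - [0,0,0,0,0.0,0,1]

```text
t: 6.95
tcp_pos: [0.6056, -0.02, 0.302]
tcp_rot: [-0.554, 0.399, 0.583, -0.44]
contact_force: [0.3, 0.1, -2.9]
gripper_width: 0.0112
```

Run:
```python
from h import *
from cell import *
p=seat();print("seat now in stand",p,"above nominal",p[2]-.1862-.309*p[1]); delta(tcp(st(-.001,.119,.24)),SY,.3)
s=capture("side")
a=cv2.resize(s["img"][90:200,210:330],None,fx=5,fy=5,interpolation=2)
cv2.imwrite("pics/over.png",a[:,:,::-1])
```

```text
seat now in stand [-0.00040002  0.12084591  0.25150469] above nominal 0.027963304794595245
t 6.95 tcp [ 0.6056 -0.02    0.302 ] F [ 0.261   0.1282 -2.9252] w 0.0112
turn deg [-0.0506 -0.066  -0.0194] shift(cur) [-0.0052  0.0104  0.0006] shift(after turn) [-0.0052  0.0104  0.0006]
```

View pics/over.png

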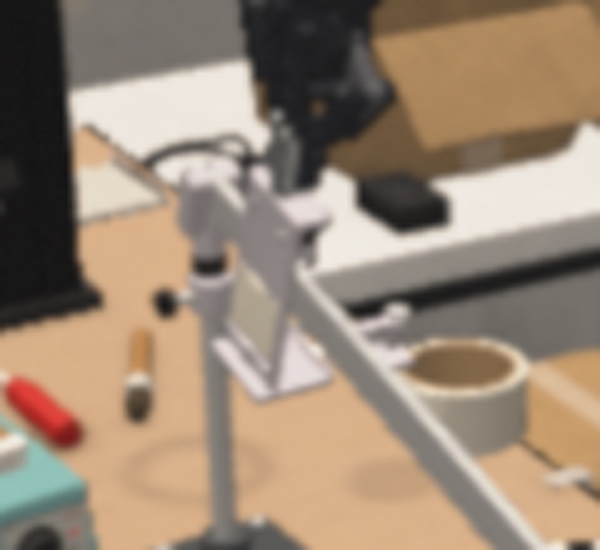

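The front plate is on the near side of the rail, and the rail runs under the deck at about (300,260). The throat looks aligned, so I feel downward from here.

>>> send_rows:
  series:
    - [0,0,0,-0.0005,0.002,0,1]
    - [0,0,0,-0.0005,0.002,0,1]
    - [0,0,0,-0.0005,0.002,0,1]
    - [0,0,0,-0.0005,0.002,0,1]
    - [0,0,0,-0.0005,0.001,0,1]

```text
t: 7.42
tcp_pos: [0.6056, -0.0198, 0.2927]
tcp_rot: [-0.554, 0.399, 0.583, -0.44]
contact_force: [0.0, -0.9, -3.3]
gripper_width: 0.0117
```

>>> send_rows:
  series:
    - [0,0,0,0,0.001,0,1]
    - [0,0,0,0,0.001,0,1]
    - [0,0,0,0,0,0,1]

```text
t: 7.67
tcp_pos: [0.6056, -0.0192, 0.2909]
tcp_rot: [-0.554, 0.399, 0.583, -0.44]
contact_force: [-0.5, -0.4, -3.9]
gripper_width: 0.012
```

>>> send_rows:
  series:
    - [0,0,0,0,0.001,0,1]
    - [0,0,0,0,0.001,0,1]
    - [0,0,0,0,0,0,1]

```text
t: 7.92
tcp_pos: [0.6055, -0.0186, 0.289]
tcp_rot: [-0.554, 0.399, 0.583, -0.44]
contact_force: [-0.1, 0.2, -2.3]
gripper_width: 0.0115
```

>>> send_rows:
  series:
    - [0,0,0,0,0.001,0,1]
    - [0,0,0,0,0,0,1]
    - [0,0,0,0,0,0,1]

```text
t: 8.17
tcp_pos: [0.6055, -0.0184, 0.2882]
tcp_rot: [-0.554, 0.399, 0.583, -0.44]
contact_force: [-0.3, -0.7, -3.8]
gripper_width: 0.0117
```

Run:
```python
from h import *
p=seat();print("seat now in stand",p,"above nominal",p[2]-.1862-.309*p[1],read_state()["contact_force"],read_state()["moment"])
```

```text
seat now in stand [-0.0003026   0.12250614  0.23777519] above nominal 0.01372079524707314 [-0.2821044  -0.65085856 -3.79043486] [-0.41616727 -0.01972283 -0.02738742]
```

>>> send_rows:
  series:
    - [0,0,0,0,0.001,0,1]
    - [0,0,0,0,0,0,1]
    - [0,0,0,0,0,0,1]

```text
t: 8.42
tcp_pos: [0.6055, -0.0181, 0.2872]
tcp_rot: [-0.554, 0.399, 0.583, -0.44]
contact_force: [0.5, -0.0, -4.2]
gripper_width: 0.011
```

>>> send_rows:
  series:
    - [0,0,0,0,0.001,0,1]
    - [0,0,0,0,0,0,1]
    - [0,0,0,0,0,0,1]

```text
t: 8.67
tcp_pos: [0.6056, -0.0178, 0.2865]
tcp_rot: [-0.554, 0.399, 0.583, -0.44]
contact_force: [-0.4, -0.0, -2.4]
gripper_width: 0.0113
```

>>> send_rows:
  series:
    - [0,0,0,0,0.0008,0,1]
    - [0,0,0,0,0,0,1]
    - [0,0,0,0,0,0,1]

```text
t: 8.92
tcp_pos: [0.6056, -0.0177, 0.2859]
tcp_rot: [-0.554, 0.4, 0.583, -0.44]
contact_force: [-1.1, -0.8, -0.2]
gripper_width: 0.0115
```

Run:
```python
from h import *
from cell import *
f=[]
for i in range(4): f.append(read_state()["contact_force"]); capture("side")
p=seat();print("above nominal",p,p[2]-.1862-.309*p[1]);print(np.array(f))
```

```text
above nominal [-1.96314109e-04  1.23197824e-01  2.35325282e-01] 0.011057154173872909
[[-1.13341394 -0.78596292 -0.23111843]
 [-0.30518819 -0.98537654  0.64712075]
 [ 0.1205401  -1.25684331  0.9324201 ]
 [-0.53763266 -1.8070653   0.61318488]]
```

Contact at about +11 mm over nominal. The wrist Fz rose by about 4 N, and its direction matches the rail normal. I hold briefly, then push downhill along the rail.

>>> send_rows:
  series:
    - [0,0,0,0,0,0,1]
    - [0,0,0,0,0,0,1]
    - [0,0,0,-0.002,0,0,1]
    - [0,0,0,-0.003,0,0,1]
    - [0,0,0,-0.003,0,0,1]

```text
t: 9.53
tcp_pos: [0.6061, -0.0254, 0.2832]
tcp_rot: [-0.554, 0.399, 0.583, -0.44]
contact_force: [0.3, -0.1, 1.6]
gripper_width: 0.0113
```

>>> send_rows:
  series:
    - [0,0,0,-0.003,0,0,1]
    - [0,0,0,-0.003,0,0,1]
    - [0,0,0,-0.003,0,0,1]
    - [0,0,0,-0.003,0,0,1]

```text
t: 9.87
tcp_pos: [0.6069, -0.037, 0.2796]
tcp_rot: [-0.554, 0.399, 0.583, -0.44]
contact_force: [0.8, -1.8, 1.4]
gripper_width: 0.011
```

```bash
cat >> h.py <<'E'
def rep():
    s=read_state();p=seat(s);f=Rq(s["tcp_rot"]).inv().apply(s["contact_force"]-[0,0,-3.6])
    np.set_printoptions(precision=4,suppress=True)
    print("seat",p,"above nom",round(p[2]-.1862-.309*p[1],4),"F net tool axes",f,"M",s["moment"],"w",s["gripper_width"])
E
python3 -c "
from h import *
rep()"
```

```text
seat [-0.0003  0.1038  0.2292] above nom 0.0109 F net tool axes [-0.2969 -5.3682 -0.7027] M [-0.2481 -0.0357 -0.0127] w 0.011041128734887452
```

>>> send_rows:
  series:
    - [0,0,0,-0.003,0,0,1]
    - [0,0,0,-0.003,0,0,1]
    - [0,0,0,-0.003,0,0,1]
    - [0,0,0,-0.003,0,0,1]

```text
t: 10.2
tcp_pos: [0.6077, -0.0484, 0.2761]
tcp_rot: [-0.554, 0.399, 0.583, -0.44]
contact_force: [0.6, -1.3, 1.5]
gripper_width: 0.0115
```

```bash
python3 -c "
from h import *
rep()"
```

```text
seat [-0.0003  0.0924  0.2256] above nom 0.0109 F net tool axes [ 0.2351 -5.2585 -0.536 ] M [-0.2593 -0.0514 -0.0591] w 0.011451980750309149
```

>>> send_rows:
  series:
    - [0,0,0,-0.003,0,0,1]
    - [0,0,0,-0.003,0,0,1]
    - [0,0,0,-0.003,0,0,1]
    - [0,0,0,-0.003,0,0,1]

```text
t: 10.53
tcp_pos: [0.6085, -0.0598, 0.2725]
tcp_rot: [-0.554, 0.399, 0.583, -0.44]
contact_force: [0.9, -1.4, 2.2]
gripper_width: 0.0118
```

```bash
python3 -c "
from h import *
rep()"
```

```text
seat [-0.0003  0.081   0.2221] above nom 0.0108 F net tool axes [ 0.2809 -5.9609 -0.832 ] M [-0.2866 -0.0805 -0.0611] w 0.01181258269474927
```

>>> send_rows:
  series:
    - [0,0,0,-0.003,0,0,1]
    - [0,0,0,-0.003,0,0,1]
    - [0,0,0,-0.003,0,0,1]

```text
t: 10.78
tcp_pos: [0.6089, -0.0679, 0.2699]
tcp_rot: [-0.554, 0.399, 0.583, -0.44]
contact_force: [-0.1, 2.5, 2.9]
gripper_width: 0.0116
```

Run:
```python
from h import *
from cell import *
rep()
s=capture("side")
a=cv2.resize(s["img"][110:210,230:350],None,fx=5.5,fy=5.5,interpolation=2)
cv2.imwrite("pics/pawl.png",a[:,:,::-1])
```

```text
seat [-0.0005  0.073   0.2195] above nom 0.0107 F net tool axes [ 4.3368 -5.4833 -0.0272] M [0.5342 0.0632 0.0145] w 0.01161981210931922
```

View pics/pawl.png

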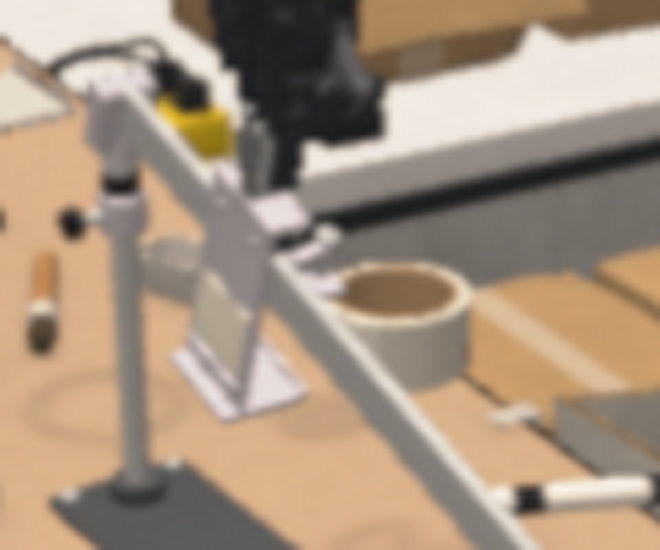

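The carrier sits on the rail with its lip at the pawl, near (325,245). The along-rail force has risen to 4.3 N, as expected, so I keep going.

>>> send_rows:
  series:
    - [0,0,0,-0.003,0,0,1]
    - [0,0,0,-0.003,0,0,1]
    - [0,0,0,-0.003,0,0,1]
    - [0,0,0,-0.002,0,0,1]

```text
t: 11.17
tcp_pos: [0.6097, -0.0787, 0.2666]
tcp_rot: [-0.554, 0.399, 0.583, -0.44]
contact_force: [-1.1, 2.7, 3.2]
gripper_width: 0.0116
```

```bash
python3 -c "
from h import *
rep()"
```

```text
seat [-0.0005  0.062   0.2161] above nom 0.0108 F net tool axes [ 4.6333 -5.6697  0.8802] M [0.5971 0.134  0.0395] w 0.01161632169343606
```

>>> send_rows:
  series:
    - [0,0,0,-0.003,0,0,1]
    - [0,0,0,-0.003,0,0,1]
    - [0,0,0,-0.003,0,0,1]
    - [0,0,0,-0.003,0,0,1]

```text
t: 11.5
tcp_pos: [0.6105, -0.0905, 0.263]
tcp_rot: [-0.554, 0.399, 0.583, -0.44]
contact_force: [-1.3, 2.0, 1.9]
gripper_width: 0.0113
```

```bash
python3 -c "
from h import *
rep()"
```

```text
seat [-0.0005  0.0501  0.2125] above nom 0.0108 F net tool axes [ 3.6291 -4.602   1.2027] M [0.163  0.3168 0.0759] w 0.011281928040346532
```

>>> send_rows:
  series:
    - [0,0,0,-0.003,0,0,1]
    - [0,0,0,-0.003,0,0,1]
    - [0,0,0,-0.003,0,0,1]
    - [0,0,0,-0.003,0,0,1]

```text
t: 11.83
tcp_pos: [0.6114, -0.1018, 0.2595]
tcp_rot: [-0.554, 0.399, 0.583, -0.44]
contact_force: [-1.9, -0.4, 1.7]
gripper_width: 0.0119
```

```bash
python3 -c "
from h import *
rep()"
```

```text
seat [-0.0004  0.0389  0.209 ] above nom 0.0108 F net tool axes [ 1.2722 -5.1138  1.9432] M [0.1864 0.398  0.1544] w 0.011855002426041612
```

>>> send_rows:
  series:
    - [0,0,0,-0.003,0,0,1]
    - [0,0,0,-0.003,0,0,1]
    - [0,0,0,-0.003,0,0,1]
    - [0,0,0,-0.003,0,0,1]
    - [0,0,0,-0.003,0,0,1]

```text
t: 12.25
tcp_pos: [0.6124, -0.1161, 0.2551]
tcp_rot: [-0.554, 0.399, 0.583, -0.44]
contact_force: [-2.5, -1.6, 1.1]
gripper_width: 0.0112
```

>>> send_rows:
  series:
    - [0,0,0,0,0,0,1]
    - [0,0,0,0,0,0,1]

```text
t: 12.42
tcp_pos: [0.6124, -0.1163, 0.2551]
tcp_rot: [-0.554, 0.4, 0.583, -0.44]
contact_force: [-3.1, -1.9, 1.0]
gripper_width: 0.0111
```

Run:
```python
from h import *
from cell import *
rep()
s=capture("side")
a=cv2.resize(s["img"][110:220,230:350],None,fx=5,fy=5,interpolation=2)
cv2.imwrite("pics/past.png",a[:,:,::-1])
```

```text
seat [-0.0004  0.0243  0.2046] above nom 0.0109 F net tool axes [-0.2143 -4.899   3.1841] M [-0.4487  0.4176  0.1805] w 0.011055158218784562
```

View pics/past.png

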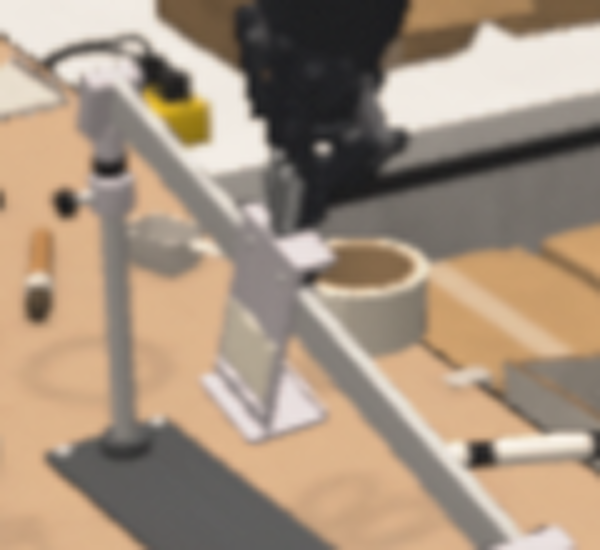

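The along-rail force has gone to about 0, so the pawl is past. A lateral force of about 3 N has built up, which suggests the front plate is rubbing the rail. I ease the carrier sideways 1 mm and go slightly further down.

>>> send_rows:
  series:
    - [0,0,0,-0.002,0,0.0005,1]
    - [0,0,0,-0.001,0,0.0005,1]
    - [0,0,0,0,0,0,1]
    - [0,0,0,0,0,0,1]

```text
t: 12.8
tcp_pos: [0.6121, -0.1188, 0.2545]
tcp_rot: [-0.553, 0.4, 0.584, -0.439]
contact_force: [3.4, -1.6, 0.8]
gripper_width: 0.0117
```

```bash
python3 -c "
from h import *
rep()"
```

```text
seat [-0.0008  0.0218  0.204 ] above nom 0.0111 F net tool axes [-0.4291 -4.7763 -3.3011] M [-0.4241 -0.5939 -0.1936] w 0.01170500814852107
```

>>> send_rows:
  series:
    - [0,0,0,0,0,-0.0005,1]
    - [0,0,0,0,0,0,1]

```text
t: 12.97
tcp_pos: [0.6123, -0.1186, 0.2544]
tcp_rot: [-0.554, 0.399, 0.583, -0.44]
contact_force: [1.4, -1.6, 1.9]
gripper_width: 0.0108
```

```bash
python3 -c "
from h import *
rep(); delta(tcp(st(-.0005,.02,.2)),SY,.3)"
```

```text
seat [-0.0008  0.022   0.2039] above nom 0.0109 F net tool axes [-0.0025 -5.7563 -1.3079] M [-0.4098 -0.332  -0.1356] w 0.01077124019608326
t 12.97 tcp [ 0.6123 -0.1186  0.2544] F [ 1.4263 -1.6023  1.8994] w 0.0108
turn deg [ 0.0005 -0.0523 -0.0439] shift(cur) [-0.0031  0.0032 -0.0003] shift(after turn) [-0.0031  0.0032 -0.0003]
```

>>> send_rows:
  series:
    - [0,0,0,0,-0.0004,0,1]
    - [0,0,0,0,0,0,-1]
    - [0,0,0,0,0,0,-1]
    - [0,0,0,0,-0.03,0,-1]
    - [0,0,0,0,-0.04,0,-1]

```text
t: 13.38
tcp_pos: [0.6126, -0.1385, 0.3195]
tcp_rot: [-0.556, 0.397, 0.582, -0.441]
contact_force: [0.9, -0.7, -0.0]
gripper_width: 0.0594
```

>>> send_rows:
  series:
    - [0,0,0,0,-0.03,0,-1]
    - [0,0,0,0,-0.02,0,-1]
    - [0,0,0,0,0,0,-1]
    - [0,0,0,0,0,0,-1]
    - [0,0,0,0,0,0,-1]

```text
t: 13.8
tcp_pos: [0.6143, -0.1537, 0.3682]
tcp_rot: [-0.555, 0.399, 0.583, -0.44]
contact_force: [-0.6, -0.9, -0.9]
gripper_width: 0.0856
```

Run:
```python
from h import *
from cell import *
rep()
s=capture("side")
a=cv2.resize(s["img"][100:290,220:400],None,fx=3.1,fy=3.1,interpolation=2)
cv2.imwrite("pics/rel.png",a[:,:,::-1])
```

```text
seat [-0.0013 -0.0131  0.3178] above nom 0.1356 F net tool axes [-0.0451 -2.8509  0.681 ] M [-0.1477 -0.0236 -0.0446] w 0.08563292867478058
```

View pics/rel.png

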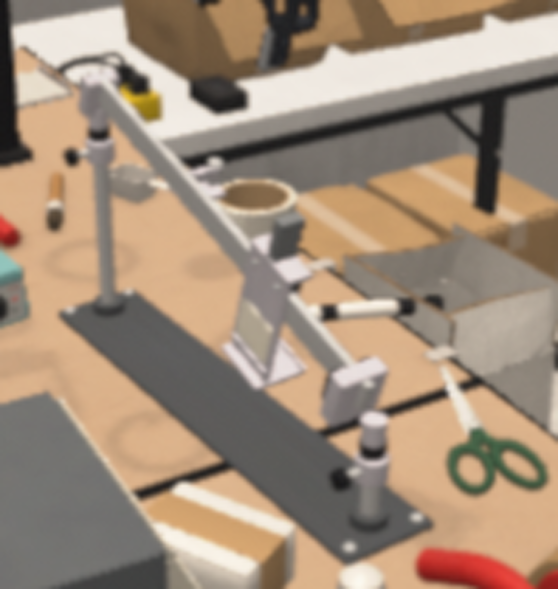

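The carrier is rolling free at about (270,300), and the pawl is back at the rail near (208,185). I wait for it to reach the stop.

>>> send_rows:
  series:
    - [0,0,0,0,-0.02,0,-1]
    - [0,0,0,0,0,0,-1]
    - [0,0,0,0,0,0,-1]
    - [0,0,0,0,0,0,-1]
    - [0,0,0,0,0,0,-1]

```text
t: 14.27
tcp_pos: [0.615, -0.1596, 0.3873]
tcp_rot: [-0.554, 0.399, 0.583, -0.44]
contact_force: [-0.0, -0.6, 0.5]
gripper_width: 0.0852
```

>>> send_rows:
  series:
    - [0,0,0,0,0,0,-1]
    - [0,0,0,0,0,0,-1]
    - [0,0,0,0,0,0,-1]
    - [0,0,0,0,0,0,-1]
    - [0,0,0,0,0,0,-1]

```text
t: 14.68
tcp_pos: [0.6151, -0.1599, 0.3884]
tcp_rot: [-0.554, 0.399, 0.583, -0.44]
contact_force: [-1.2, 0.2, -0.0]
gripper_width: 0.0854
```

>>> send_rows:
  series:
    - [0,0,0,0,0,0,-1]
    - [0,0,0,0,0,0,-1]
    - [0,0,0,0,0,0,-1]
    - [0,0,0,0,0,0,-1]
    - [0,0,0,0,0,0,-1]

```text
t: 15.1
tcp_pos: [0.6151, -0.1599, 0.3885]
tcp_rot: [-0.554, 0.399, 0.583, -0.44]
contact_force: [0.2, -0.2, 0.2]
gripper_width: 0.0856
```

>>> send_rows:
  series:
    - [0,0,0,0,0,0,-1]
    - [0,0,0,0,0,0,-1]
    - [0,0,0,0,0,0,-1]
    - [0,0,0,0,0,0,-1]
    - [0,0,0,0,0,0,-1]

```text
t: 15.52
tcp_pos: [0.6151, -0.1599, 0.3885]
tcp_rot: [-0.554, 0.399, 0.583, -0.44]
contact_force: [1.0, 0.9, 0.5]
gripper_width: 0.0854
```

Run:
```python
from h import *
from cell import *
def cen():
    s=capture("side");W=(cloud(s)-O)@R.from_euler('z',SY).as_matrix()
    X,Y,Z=W[...,0],W[...,1],W[...,2]
    # tab: above rail by 30..75mm
    h=Z-.1965-.309*Y
    k=(abs(X)<.03)&(Y>-.22)&(Y<.03)&(h>.035)&(h<.08); q=W[k]
    m=q.mean(0);print(len(q),"tab mean",m,"seat y,x est",m[1]+.05*np.sin(.3),m[0])
    return s
cen();s=cen()
print(read_state()["t"])
a=cv2.resize(s["img"][100:290,220:400],None,fx=3.1,fy=3.1,interpolation=2)
cv2.imwrite("pics/fin.png",a[:,:,::-1])
```

```text
136 tab mean [-0.00684606 -0.17513825  0.19848793] seat y,x est -0.16036223782761277 -0.006846057371753623
139 tab mean [-0.00677505 -0.17494815  0.1980395 ] seat y,x est -0.1601721369174243 -0.0067750498073597355
15.6167
```

View pics/fin.png

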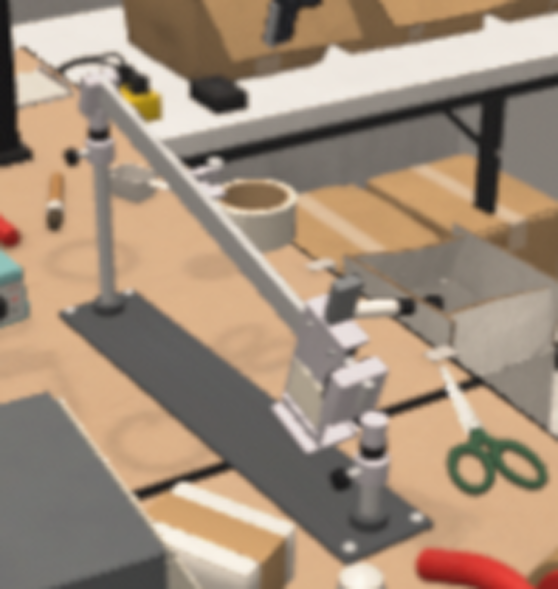

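The carrier rests against the stop at about (330,370), hanging over the rail. The pawl is closed at (208,185), the bystanders have not moved, and the gripper is clear. I hand in.

```bash
python3 -c "
from cell import *
print(hand_in())"
```

```text
the job is handed in; nothing more can be done
None
```

The carrier now hangs on the rail against the low stop, released, and the job is handed in; no verdict came back. The run took about 16 s of the 58 s allowed.

- **Hooking on:** I gripped the tab, leaned the carrier 0.30 rad to match the slope and came in from the robot's side. I felt the rail about 11 mm above nominal, with 4–6 N bearing on it.
- **Past the pawl:** The push along the rail peaked at about 4.6 N and fell to zero by y +24 mm. I released at y +22 mm and lifted clear while it rolled on alone.
- **Final picture:** It shows the carrier against the stop and the pawl apparently closed; the carton and tamper looked unmoved by eye. Two depth readings 0.05 s apart agreed to 0.2 mm along the rail, so it is at rest.
- **Check that disagreed:** A rough depth average of the tab put the seat at y ≈ -160 mm, against -140 ± 10 mm expected, and x ≈ -7 mm. I put this down to the side camera seeing only the tab's -x and -y faces, and perhaps part of the stop block. The picture shows the carrier against the stop, but I did not measure that position again.
- **Sideways force:** About 3 N of sideways force built up before release, apparently roller friction on the rail. I moved the carrier about 0.5 mm across, which brought it down to 1.3 N.

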